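# Lock out the rotary engraver

## Task

Lock out the engraver before it is cleaned: first slide the steel isolator bolt fully home, so that its eye lies over the hole in the red padlock body; then lift the loose padlock shackle out of its grey rack, lower it upright with one leg through the bolt's eye and both legs in the padlock's holes, and press it down until the hidden pawls click and it stays down when let go. How deep the click comes is not known beforehand, so go by feel, and never push the shackle down with more than about 2.5 kg (25 N); leave the bottle, spirit level, screwdriver and height gauge where they are.

Things in the scene. Friction and masses are not known exactly. Their poses are not given: they have to be found in the camera images.
- lock: Fixed lock-out unit: red padlock body (34 x 64 x 50 mm high) and, on its -y side, an orange post carrying the sliding bolt, on a foot plate (64 mm along x, y -146 to +40 mm, 8 mm thick). Origin: under the red body's centre, on the table; z up, y along the row of two holes and the bolt's slide (+y closes). Place and yaw (within 0.3 rad) vary.
- lock_top (a point): Centre of the red body's top face, 50 mm above the table, half-way between its two round holes, which lie at y = +18 and y = -18 mm and are 10 mm wide with a 2 mm chamfer; axes as lock.
- bolt (a joint): Sliding bolt, m: 0 = drawn back, 0.040 = fully home at its stop (eye centred over the hole at y = -18 mm). Starts at 0 to 0.012, stays where left, about 3 N to move. Flat steel bar 28 mm wide, 5 mm thick, its top 56 mm above the table; square eye 16 x 16 mm; the bar ends 14 mm beyond the eye's centre.
- bolt_knob (a point): Middle of the round blue grip of the bolt's knob (18 mm diameter, 26 mm high, this point half-way up, 75 mm above the table; 60 mm from the eye's centre towards -y of the lock). Axes as lock. It travels with the bolt towards the lock's +y.
- shackle_grip (a point): Loose padlock shackle, 90 g, steel U upright in the rack. Point: centre of the yellow sleeve on its crown (14 mm along x, 26 mm along y, 16 mm high). Legs, 8 mm thick, at y = +18 and -18 mm, end in tapered tips 74 mm below this point; a groove 9 to 20 mm above the tips takes the pawls. Either way round fits. Latched in the lock, this point is 86 to 101 mm above the table.
- rack: Fixed grey rack block (36 x 70 x 50 mm high) with two loose-fitting holes 44 mm deep that hold the shackle upright; origin under its centre, holes along its y at +18 and -18 mm. Place and yaw vary; it may be on either side, changing places with the lock.
- bottle: Bystander: green glass bottle, 68 mm wide, 170 mm high, standing; origin under its centre.
- level: Bystander: small black spirit level with a green vial, 90 x 22 x 20 mm; origin under its centre.
- driver: Bystander: screwdriver with blue handle lying on the table; origin under its middle.
- gauge: Bystander: red height gauge on a 70 x 70 mm foot, 152 mm high; origin under its foot's centre.
- lock_hole (a point): Mouth of the padlock hole at y = +18 mm in the top face. Hidden inside both holes: a spring lifter (3 to 6 N upwards) met when the leg tips are 5 to 19 mm below the top; sprung pawls that click 19 mm deeper, the push rising to about 9 to 14 N and then falling; a hard stop 1.5 mm below the click. Let go before the click, the shackle is pushed back up. The depth varies from start to start.
Not all that is in view belongs to the job. Of the things like the lock, leave any that is brown or yellow; of the rest the larger one is meant.

How it is judged (in metres and radians):
On the way, in this order (a step that is already met when the one before it is completed fails the run):
1. the bolt is fully home (value of joint bolt above 0.0365 m), for 0.2 s.
2. both legs of the shackle stand in the lock's holes, one through the eye (z of shackle_grip in the frame of lock below 0.116 m and horizontal distance between shackle_grip and lock_top below 0.005 m and angle between the y axis of shackle_grip and the y axis of lock, either way round below 0.12 rad and value of joint bolt above 0.0345 m), for 0.1 s.
At the end, for the whole second after the job is handed in: The bolt is home (0.0345 m or more), the shackle stands in both holes, upright within 0.12 rad and within 5 mm of the lock's centre, and, released and at rest, is held down by the pawls: its sleeve centre less than 102.5 mm above the table (z of shackle_grip in the frame of lock below 0.1025 m and horizontal distance between shackle_grip and lock_top below 0.005 m and angle between shackle_grip's own z axis and vertical below 0.12 rad and angle between the y axis of shackle_grip and the y axis of lock, either way round below 0.12 rad and value of joint bolt above 0.0345 m and linear speed of shackle below 0.01 m/s); the robot touches nothing.
It fails at once if the shackle is forced into the lock: over 35 N for all its contacts with the lock together, which a downward push of some 25 N gives (pawls and hole walls press sideways too) (contact force between shackle and lock above 35 N).
It fails at once if the bottle is moved more than 30 mm (distance of bottle from where it was at the start of the episode above 0.03 m).
It fails at once if the spirit level is moved more than 30 mm (distance of level from where it was at the start of the episode above 0.03 m).
It fails at once if the screwdriver is moved more than 30 mm (distance of driver from where it was at the start of the episode above 0.03 m).
It fails at once if the height gauge is moved more than 30 mm (distance of gauge from where it was at the start of the episode above 0.03 m).
It also fails if it takes over 58 s, if anything falls off the work surface, if the arm or the gripper's body presses on something with over 40 N, if the wrist force passes 120 N, or if a joint passes its speed limit or range.

## Robot

A 6-joint arm with a two-finger parallel gripper is mounted at the origin on the work surface. World frame = base frame: x ahead of the robot, y to its left, z up, the work surface at z = 0. Lengths are in m, angles in degrees, forces in N, time in s.
With the tool pointing down it reaches from about 0.35 to 0.775 m from the base axis. Payload 7.3 kg.
Tool frame: the origin (TCP) lies between the finger pads; the fingertips stand 14 mm ahead of it and the grasp point (between the pads) lies 5 mm behind it; z points along the fingers, y is the direction in which the jaws open and shut (so a half turn about z gives the same grasp; the last joint's range is limited). The gripper opens to 92 mm and grips with 3 to 60 N. Pads are 19 mm wide; open, the fingers measure 130 mm over their backs; the gripper's body (75 mm by 190 mm) begins 47 mm behind the grasp point.
Start: joints at [59.931, 19.595, 87.324, -0, 73.075, -8.365], TCP at [0.194, 0.488, 0.241] pointing down, gripper open.
Joint ranges: [-145.02, 145.02], [-44.19, 115.74], [2.07, 154.8], [-57.11, 237.11], [16.16, 152.29], [-177.93, 177.93]. Speed limits (degrees/s): [147.25, 147.25, 180, 180, 180, 180].

## Interface

Orientations are given as a 3x3 rotation matrix whose columns are the frame's x, y, z axes.
In Python, from cell import robot gives the robot as it stands.
- The arm moves only by the tool carry_out, never from a script. Its arguments are lists of equal length, an entry for each row: "turn": the turn, a rotation vector about the tool's x, y, z in units of 8 degrees (1.0 is 8 degrees), a list of three; "delta_pos": the shift along the tool's x, y, z in units of 25 mm (1.0 is 25 mm), a list of three; "claw": the finger opening in mm, from 0 to 91.8. A call has 1 to 10 rows; each row shifts and turns the commanded pose from where the row before left it, along the tool's axes as they then stand; what a row does not reach is not made up. A row lasts 1/8 s, in which the tool goes at most 62.5 mm and 10.7 degrees, less where a joint would pass 70% of its speed; a pose out of reach is approached as far as the arm can. A call is refused whole if a number of a shift passes 1 or a number of a turn 1, either way. A call with a gripper value outside its range is refused whole. The fingers move at their own pace and stop on an object; "squeeze" is the grip in N (left out, the last holds). Time passes only in rows, so rows that do not move let the fingers close. It gives the time, the measured TCP pose, the force and the opening at its end, in the units of the state.
- robot.get_obs(): the state, without advancing time (a new reading comes with each control period).
- robot.grab_frame(name): name is "side" or "top"; returns (picture, depth): 420x560x3 uint8, red, green, blue; 420x560 float32, m along the optical axis (not along the pixel's ray), 0 where there is no reading.
- robot.calibration(name): a dict with "mtx" (3x3 intrinsics, pixels), "rvec" (rotation vector, rad) and "tvec" (3), from world to camera coordinates, as OpenCV has them. Camera axes: x right, y down, z forward; pixel columns grow to the right and rows downward; lengths in m; the calibration is good to about 2 mm. A picture is of the moment at which its call begins. calibration takes no time and is no camera call.
- robot.job_done(): hands the job in, once; it reports no verdict.
The state is a dict: "time_s": time; "joints": joint angles; "dq": joint speeds; "joint_efforts": joint torques, N m; "ee_pos": TCP position; "orientation": TCP orientation; "wrist_force": force on the tool from outside, world axes, zero at the start; "moment": the same for the moment, N m; "opening": opening from 0.0 (shut) to 1.0 (fully open).
Only numpy, scipy, OpenCV 4.12 (cv2) and the standard library are available. Lean on these libraries where they do the work, as an engineer would, in place of code of your own. Each camera call takes 0.05 s, during which the arm holds its last target. There are 200 camera calls.

## Working session

There is one attempt and no reset: what is moved stays moved. The work goes in short steps, Python scripts to look and compute and a tool call to move; the robot and the scene stay as the last step left them, time stands still between calls to the robot, and variables do not carry over. Pictures are saved under pics/ and viewed, about 8 in all and at most 12, crops included, and the job is handed in when it is done.

Besides the shell and the picture viewer there is one more tool, called after ">>>" as name(argument=value, ...) on one line, values as JSON. carry_out: Moves the arm, as the interface text tells. Its arguments: {"type":"object","properties":{"turn":{"type":"array","items":{"type":"array","items":{"type":"number"}}},"delta_pos":{"type":"array","items":{"type":"array","items":{"type":"number"}}},"claw":{"type":"array","items":{"type":"number"}},"squeeze":{"type":"number"}},"required":["turn","delta_pos","claw"]}

```bash
mkdir -p pics; ls; python3 - <<'E'
from cell import robot
import cv2,numpy as np
o=robot.get_obs();print(o)
for n in("top","side"):
    im,d=robot.grab_frame(n);cv2.imwrite(f"pics/{n}0.png",im[:,:,::-1]);np.save(f"pics/{n}0.npy",d)
    c=robot.calibration(n);print(n,c, -cv2.Rodrigues(np.array(c['rvec'],float))[0].T@np.array(c['tvec'],float).ravel())
E
```

```text
pics
{'time_s': 0.0, 'joints': array([ 5.99320857e+01,  1.96358257e+01,  8.73775606e+01, -3.55235470e-04,
        7.30735451e+01, -8.36559076e+00]), 'dq': array([-0.09887344,  0.02232739, -0.06192754, -0.0975159 ,  0.00928755,
        0.11637067]), 'joint_efforts': array([ 4.57849237e-04, -4.31253970e+01, -2.44219798e+01,  7.17438734e-02,
        5.61410410e-02, -1.37557727e-04]), 'ee_pos': array([0.19392717, 0.48745757, 0.24004846]), 'orientation': array([[-9.29118165e-01,  3.69782187e-01, -7.55042427e-04],
       [ 3.69782896e-01,  9.29117257e-01, -1.31603787e-03],
       [ 2.14875587e-04, -1.50195646e-03, -9.99998849e-01]]), 'wrist_force': array([ 0.23659246, -0.28428016,  0.32881147]), 'moment': array([ 0.03089924, -0.03888708, -0.00171067]), 'opening': 1.0014876221425497}
top {'mtx': array([[484.39035948,   0.        , 283.6372927 ],
       [  0.        , 484.39035948, 214.11723409],
       [  0.        ,   0.        ,   1.        ]]), 'rvec': array([ 2.05915624, -2.16852634,  0.21578504]), 'tvec': array([0.19384281, 0.52575744, 1.45336368])} [0.23101086 0.17458554 1.53049527]
side {'mtx': array([[406.6091458 ,   0.        , 277.86779255],
       [  0.        , 406.6091458 , 210.96771967],
       [  0.        ,   0.        ,   1.        ]]), 'rvec': array([ 2.09671684, -0.49969523,  0.24091972]), 'tvec': array([-0.39138976,  0.28520611,  0.85324491])} [ 0.11879862 -0.68282438  0.69440126]
```

View pics/top0.png

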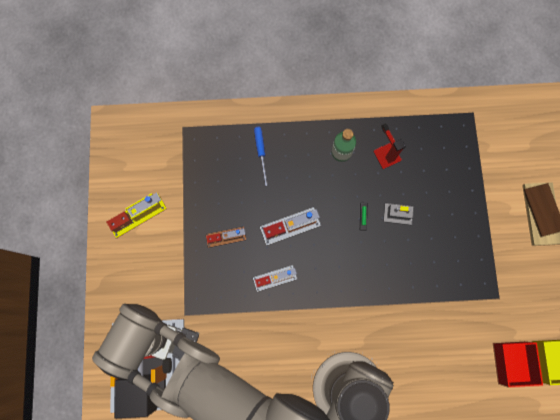

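View pics/side0.png

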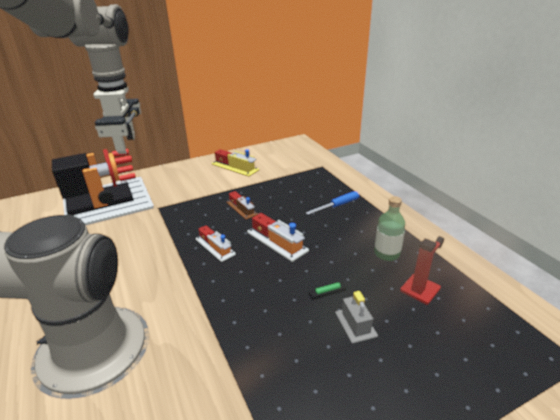

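Top view: the big white-plated lock is at about (290,226), with the red body at its left end and the blue knob at (310,215). The decoys are small white (275,278), brown (225,237) and yellow (136,214). The rack with the yellow sleeve is at (399,213). In the side view the lock is at (278,236), the knob at (292,229) and the rack at (357,318).

```bash
cat > h.py <<'E'
import cv2,numpy as np
from cell import robot
def cam(n):
    c=robot.calibration(n);R=cv2.Rodrigues(np.array(c['rvec'],float))[0];return c['mtx'],R,np.array(c['tvec'],float).ravel()
def ray(n,uv):
    K,R,t=cam(n);d=R.T@np.linalg.inv(K)@np.array([*uv,1.]);return -R.T@t,d
def onz(n,uv,z):
    o,d=ray(n,uv);return o+d*(z-o[2])/d[2]
def tri(a,b):
    Ps=[]
    for n in("top","side"):
        K,R,t=cam(n);Ps.append(K@np.c_[R,t])
    X=cv2.triangulatePoints(Ps[0],Ps[1],np.array(a,float).reshape(2,1),np.array(b,float).reshape(2,1)).ravel();return X[:3]/X[3]
def proj(n,X):
    K,R,t=cam(n);return cv2.projectPoints(np.array(X,float).reshape(-1,3),cv2.Rodrigues(R)[0],t,K,None)[0].reshape(-1,2)
def blob(im,m,box):
    x0,y0,x1,y1=box;k=np.zeros(m.shape,bool);k[y0:y1,x0:x1]=1;v,u=np.nonzero(m&k);return u.mean(),v.mean(),len(u)
E
python3 - <<'E'
from h import *
T=cv2.imread("pics/top0.png");S=cv2.imread("pics/side0.png")
cr=[(T,250,195,75),(T,375,190,50),(S,242,202,70),(S,328,282,60)]
cs=[cv2.resize(I[y:y+int(w*.75),x:x+w],(400,300),interpolation=cv2.INTER_CUBIC) for I,x,y,w in cr]
cv2.imwrite("pics/m1.png",np.vstack([np.hstack(cs[:2]),np.hstack(cs[2:])]))
def masks(I):
    h=cv2.cvtColor(I,cv2.COLOR_BGR2HSV).astype(int);H,s,v=h[...,0],h[...,1],h[...,2]
    return dict(blue=(H>100)&(H<130)&(s>130)&(v>60),yel=(H>22)&(H<34)&(s>150)&(v>100),red=((H<5)|(H>174))&(s>150)&(v>40))
mt,ms=masks(T),masks(S)
bt,bs=(250,195,325,248),(242,202,315,262)
rt,rs=(375,190,425,230),(328,282,388,345)
for k,b1,b2 in(("blue",bt,bs),("yel",rt,rs),("red",bt,bs)):
    a=blob(T,mt[k],b1);b=blob(S,ms[k],b2);print(k,a,b,tri(a[:2],b[:2]))
dt=np.load("pics/top0.npy")
K,R,t=cam("top")
vs,us=np.mgrid[195:250,250:325]
P=(R.T@(np.linalg.inv(K)@np.stack([us.ravel(),vs.ravel(),np.ones(us.size)])*dt[vs,us].ravel()-t[:,None])).T
z=P[:,2].reshape(us.shape)
print((z[::4,::5]*1000).astype(int))
E
```

```text
blue (np.float64(309.0), np.float64(214.5), 26) (np.float64(290.75409836065575), np.float64(225.78688524590163), 61) [0.52220051 0.08994626 0.08346214]
yel (np.float64(403.7894736842105), np.float64(208.44736842105263), 38) (np.float64(nan), np.float64(nan), 0) [nan nan nan]
red (np.float64(273.94827586206895), np.float64(229.75862068965517), 174) (np.float64(261.6862745098039), np.float64(222.38039215686274), 255) [0.48744452 0.19978627 0.03901387]
[[ 2  4  0  2  0  2  7 -3  5  2 -4  5  3 -2  1]
 [ 1 -1  4  4  2  0  0  2  0  1  1  2  8  6 -3]
 [-2  1 -1  2  3  1 -1  0  2  0  1  3 -1 -1  4]
 [-3  0 -1  2  1  0  0  0  8  4  4 -3  4 -2  1]
 [ 2  7 -2  1 -2  1  3 -1  2  4  2 52 58 53  0]
 [-1  0  2 -1  3 -2 -1 -1  5 59 47 61 85 59  8]
 [ 4  2  0  0  6  1  1 64 60 55 51 55 51 55  0]
 [ 1  4  0  1  7  9 48 39 54 56 56 63 46 18  1]
 [-4  0 11 56 45 50 28  7 54 61 39 13  3  5  0]
 [ 3  1  0 49 47 52 46 52 30  4 13  2 -2 -4  0]
 [ 0 -4  5 46 48 46 10  5 11  5  1  4  0  1  5]
 [ 5  5  0 11  8  7  2  2 -1  3  1  2 -1  7  2]
 [ 3  0 -1  4  6  0 -2  1 -1  0  2  0  0 -5  0]
 [-2 -2  0 -1  1  3  0 -1  0  4  2  1 -3  4  4]]h.py:17: RuntimeWarning: Mean of empty slice.
  x0,y0,x1,y1=box;k=np.zeros(m.shape,bool);k[y0:y1,x0:x1]=1;v,u=np.nonzero(m&k);return u.mean(),v.mean(),len(u)
  ret = ret.dtype.type(ret / rcount)
```

View pics/m1.png

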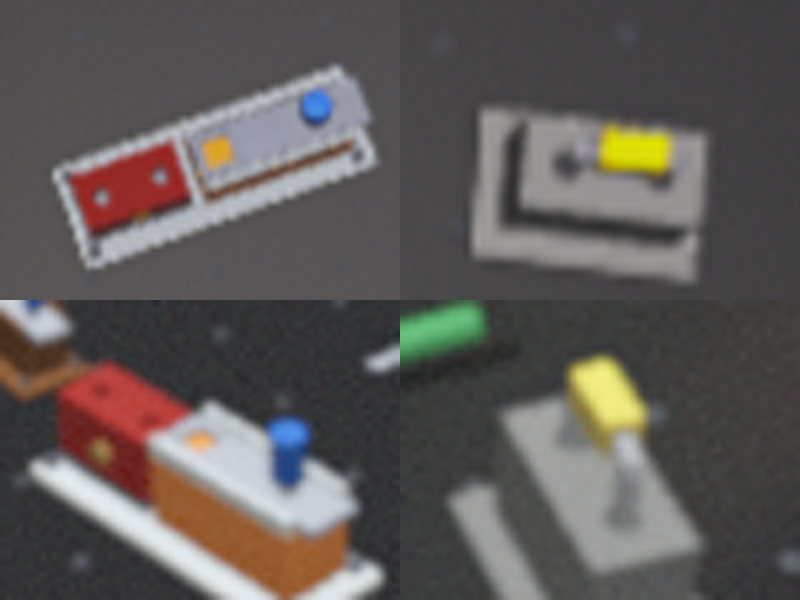

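The 2x2 crops show the holes, the plate corners, the eye (orange post through it), the knob, and the sleeve on the rack. I'll fit poses to these features.

```bash
python3 - <<'E'
from h import *
from scipy.optimize import least_squares
tl=lambda c:(250+(c[0]+.5)*75/400-.5,195+(c[1]+.5)*56/300-.5)
sl=lambda c:(242+(c[0]+.5)*70/400-.5,202+(c[1]+.5)*52/300-.5)
tr=lambda c:(375+(c[0]+.5)*50/400-.5,190+(c[1]+.5)*37/300-.5)
sr=lambda c:(328+(c[0]+.5)*60/400-.5,282+(c[1]+.5)*45/300-.5)
B='b'
# (view,uv,lock xyz mm, moves with bolt)
L=[("top",tl((102,197)),(0,18,50),0),("top",tl((160,177)),(0,-18,50),0),("top",tl((55,172)),(32,40,8),0),("top",tl((90,266)),(-32,40,8),0),
("top",tl((375,160)),(-32,-146,8),0),("top",tl((340,68)),(32,-146,8),0),("top",tl((315,103)),(0,-118,88),1),("top",tl((217,152)),(0,-58,54),1),
("side",sl((102,90)),(0,18,50),0),("side",sl((150,112)),(0,-18,50),0),("side",sl((32,165)),(-32,40,8),0),("side",sl((382,275)),(32,-146,8),0),
("side",sl((290,132)),(0,-118,88),1),("side",sl((200,141)),(0,-58,54),1)]
Rk=[("top",tr((167,163)),(0,18,50),0),("top",tr((260,180)),(0,-18,50),0),("top",tr((307,134)),(18,-35,50),0),("top",tr((295,226)),(-18,-35,50),0),("top",tr((122,115)),(18,35,50),0),
("side",sr((102,110)),(-18,35,50),0),("side",sr((300,243)),(18,-35,50),0),("side",sr((207,272)),(-18,-35,50),0)]
def fit(F,p0,nm):
    def X(p,q,m):
        a=p[2];x,y=q[0]/1e3,q[1]/1e3+(p[3] if m else 0);c,s=np.cos(a),np.sin(a)
        return [p[0]+c*x-s*y,p[1]+s*x+c*y,q[2]/1e3]
    f=lambda p:np.concatenate([proj(n,X(p,q,m))[0]-uv for n,uv,q,m in F])
    for sel in ("both","top","side"):
        G=[g for g in F if sel in("both",g[0])]
        ff=lambda p:np.concatenate([proj(n,X(p,q,m))[0]-uv for n,uv,q,m in G])
        r=least_squares(ff,p0,x_scale=.01,loss="soft_l1");print(nm,sel,r.x.round(4),"res",r.fun.round(1))
fit(L,[.487,.2,.3,0.005],"lock");fit(Rk,[.5,-.13,0.,0],"rack")
S=cv2.imread("pics/side0.png");h=cv2.cvtColor(S,cv2.COLOR_BGR2HSV).astype(int)
m=(h[...,0]>20)&(h[...,0]<35)&(h[...,1]>80)&(h[...,2]>90)
b=blob(S,m,(345,285,370,306));T=cv2.imread("pics/top0.png");h=cv2.cvtColor(T,cv2.COLOR_BGR2HSV).astype(int)
m=(h[...,0]>20)&(h[...,0]<35)&(h[...,1]>80)&(h[...,2]>90);v,u=np.nonzero(m[195:225,380:420]);a=(u.mean()+380,v.mean()+195)
r=cv2.minAreaRect(np.c_[u,v].astype(np.float32));print(a,b,r,"sleeve tri",tri(a,b[:2]))
for z in(.074,.08,.088): print(z,onz("top",a,z),onz("side",b[:2],z))
E
```

```text
lock both [0.4894 0.198  0.3044 0.0041] res [ 0.  -0.1  0.1 -0.3 -0.6 -0.1 -0.3  1.   1.   0.6  0.3 -0.5  0.4  0.4
  0.2  0.1  0.  -0.7  0.1  0.5 -0.3 -0.2  0.6 -1.  -0.1 -0.4  0.1 -0.5]
lock top [0.4897 0.1982 0.3104 0.0046] res [-0.  -0.1 -0.  -0.4 -0.7 -0.1 -0.3  1.   0.9  0.3  0.1 -0.8  0.1  0.2
 -0.   0. ]
lock side [0.489  0.197  0.2901 0.0032] res [ 0.1 -0.5  0.1  0.8 -0.3 -0.2  0.2 -0.3 -0.3  0.3  0.2 -0. ]
rack both [ 0.5275 -0.201  -0.157   0.    ] res [ 0.1  0.5  0.  -0.4 -0.1  0.2  0.8  0.1  0.7  0.3  0.1 -0.1  0.8 -0.7
 -1.1 -0.8]
rack top [ 0.5281 -0.2001 -0.1753  0.    ] res [-0.2  0.2 -0.3 -0.5 -0.3  0.2  0.4  0.1  0.5 -0.1]
rack side [ 0.5266 -0.2023 -0.1485  0.    ] res [ 0.   0.5  0.9 -0.2 -0.9 -0.2]
(np.float64(404.02), np.float64(208.06)) (np.float64(358.2869565217391), np.float64(296.2869565217391), 115) ((23.986486434936523, 13.08108139038086), (8.548747062683105, 5.425166606903076), 9.462322235107422) sleeve tri [ 0.52751378 -0.20105531  0.08324567]
0.074 [ 0.53063148 -0.204023    0.074     ] [ 0.53170217 -0.19354043  0.074     ]
0.08 [ 0.5293972  -0.20246333  0.08      ] [ 0.52770892 -0.19827237  0.08      ]
0.088 [ 0.52775149 -0.20038377  0.088     ] [ 0.52238457 -0.20458163  0.088     ]
```

```bash
cat >> h.py <<'E'
from scipy.spatial.transform import Rotation as Ro
def Rt(jaw_deg):  # tool down, tool y at jaw_deg in world
    a=np.radians(jaw_deg);y=np.array([np.cos(a),np.sin(a),0]);z=np.array([0,0,-1.]);return np.c_[np.cross(y,z),y,z]
def plan(pos,jaw,n=None):
    o=robot.get_obs();R=o['orientation'];R=R if R.ndim==2 else Ro.from_quat(R).as_matrix()
    cur=np.degrees(np.arctan2(R[1,1],R[0,1]));jaw=cur+(jaw-cur+90)%180-90
    rv=Ro.from_matrix(R.T@Rt(jaw)).as_rotvec(degrees=True)
    d=np.array(pos)-o['ee_pos'];m=int(max(np.ceil(np.linalg.norm(d)/.0245),np.ceil(np.abs(rv).max()/7.9),1));n=max(m,n or 1)
    print("t",o['time_s'],"pos",o['ee_pos'].round(4),"jaw",cur.round(2),"j",o['joints'].round(0),"n",n,"d",d.round(4),"rot",rv.round(1))
    t=[];p=[]
    for i in range(n):
        p.append((R.T@d/n/.025).round(2).tolist());t.append((rv/n/8).round(2).tolist());R=R@Ro.from_rotvec(rv/n,degrees=True).as_matrix()
    for k in range(0,n,10): print("turn",t[k:k+10],"\npos",p[k:k+10])
E
python3 - <<'E'
from h import *
for n,uv in(("bottle",(344,150)),("gauge",(388,157)),("gaugetip",(386,128)),("level",(364,216)),("driver",(259,138)),("drvtip",(266,185))): print(n,onz("top",uv,0.0).round(3))
plan([.5236,.0892,.2],107.3)
E
```

```text
bottle [ 0.752 -0.045  0.   ]
gauge [ 0.721 -0.188  0.   ]
gaugetip [ 0.822 -0.191  0.   ]
level [ 0.527 -0.092  0.   ]
driver [0.809 0.235 0.   ]
drvtip [0.646 0.219 0.   ]
t 0.1 pos [0.194  0.4875 0.2401] jaw 68.3 j [60. 20. 87. -0. 73. -8.] n 22 d [ 0.3296 -0.3983 -0.0401] rot [ -0.1  -0.  -39. ]
turn [[-0.0, -0.0, -0.22], [-0.0, -0.0, -0.22], [-0.0, -0.0, -0.22], [-0.0, -0.0, -0.22], [-0.0, -0.0, -0.22], [-0.0, -0.0, -0.22], [-0.0, -0.0, -0.22], [-0.0, -0.0, -0.22], [-0.0, -0.0, -0.22], [-0.0, -0.0, -0.22]] 
pos [[-0.82, -0.45, 0.07], [-0.81, -0.48, 0.07], [-0.8, -0.5, 0.07], [-0.78, -0.53, 0.07], [-0.76, -0.55, 0.07], [-0.75, -0.57, 0.07], [-0.73, -0.6, 0.07], [-0.71, -0.62, 0.07], [-0.69, -0.64, 0.07], [-0.67, -0.66, 0.07]]
turn [[-0.0, -0.0, -0.22], [-0.0, -0.0, -0.22], [-0.0, -0.0, -0.22], [-0.0, -0.0, -0.22], [-0.0, -0.0, -0.22], [-0.0, -0.0, -0.22], [-0.0, -0.0, -0.22], [-0.0, -0.0, -0.22], [-0.0, -0.0, -0.22], [-0.0, -0.0, -0.22]] 
pos [[-0.65, -0.68, 0.07], [-0.63, -0.7, 0.07], [-0.6, -0.72, 0.07], [-0.58, -0.74, 0.07], [-0.56, -0.76, 0.07], [-0.54, -0.77, 0.07], [-0.51, -0.79, 0.07], [-0.49, -0.8, 0.07], [-0.46, -0.82, 0.07], [-0.44, -0.83, 0.07]]
turn [[-0.0, -0.0, -0.22], [-0.0, -0.0, -0.22]] 
pos [[-0.41, -0.85, 0.07], [-0.38, -0.86, 0.07]]
```

>>> carry_out(turn=[[0,0,-0.22],[0,0,-0.22],[0,0,-0.22],[0,0,-0.22],[0,0,-0.22],[0,0,-0.22],[0,0,-0.22],[0,0,-0.22],[0,0,-0.22],[0,0,-0.22]], delta_pos=[[-0.82,-0.45,0.07],[-0.81,-0.48,0.07],[-0.8,-0.5,0.07],[-0.78,-0.53,0.07],[-0.76,-0.55,0.07],[-0.75,-0.57,0.07],[-0.73,-0.6,0.07],[-0.71,-0.62,0.07],[-0.69,-0.64,0.07],[-0.67,-0.66,0.07]], claw=[50,50,50,50,50,50,50,50,50,50], squeeze=20)

```text
time_s: 1.35
ee_pos: [0.3442, 0.3056, 0.2229]
orientation: [[-0.998, 0.07, -0.001], [0.07, 0.998, -0.0], [0.001, -0.0, -1.0]]
wrist_force: [-0.9, 0.7, -0.1]
opening: 0.544
```

>>> carry_out(turn=[[0,0,-0.22],[0,0,-0.22],[0,0,-0.22],[0,0,-0.22],[0,0,-0.22],[0,0,-0.22],[0,0,-0.22],[0,0,-0.22],[0,0,-0.22],[0,0,-0.22]], delta_pos=[[-0.65,-0.68,0.07],[-0.63,-0.7,0.07],[-0.6,-0.72,0.07],[-0.58,-0.74,0.07],[-0.56,-0.76,0.07],[-0.54,-0.77,0.07],[-0.51,-0.79,0.07],[-0.49,-0.8,0.07],[-0.46,-0.82,0.07],[-0.44,-0.83,0.07]], claw=[50,50,50,50,50,50,50,50,50,50])

```text
time_s: 2.6
ee_pos: [0.4936, 0.1243, 0.2053]
orientation: [[-0.972, -0.234, -0.001], [-0.234, 0.972, 0.0], [0.001, 0.0, -1.0]]
wrist_force: [1.4, -0.1, 1.0]
opening: 0.547
```

>>> carry_out(turn=[[0,0,-0.22],[0,0,-0.22],[0,0,0]], delta_pos=[[-0.41,-0.85,0.07],[-0.38,-0.86,0.07],[0,0,0]], claw=[50,50,50])

```text
time_s: 2.98
ee_pos: [0.5235, 0.0874, 0.2015]
orientation: [[-0.957, -0.291, -0.001], [-0.291, 0.957, -0.0], [0.001, 0.0, -1.0]]
wrist_force: [-0.4, 0.3, -0.9]
opening: 0.543
```

```bash
python3 -c "
from h import *
plan([.5236,.0892,.076],107.3,6)"
```

```text
t 2.975 pos [0.5235 0.0874 0.2015] jaw 106.9 j [   1.   22.   90.   -0.   68. -106.] n 6 d [ 1.000e-04  1.800e-03 -1.255e-01] rot [ 0.  -0.1 -0.4]
turn [[0.0, -0.0, -0.01], [0.0, -0.0, -0.01], [0.0, -0.0, -0.01], [0.0, -0.0, -0.01], [0.0, -0.0, -0.01], [0.0, -0.0, -0.01]] 
pos [[-0.01, 0.01, 0.84], [-0.0, 0.01, 0.84], [-0.0, 0.01, 0.84], [-0.0, 0.01, 0.84], [-0.0, 0.01, 0.84], [-0.0, 0.01, 0.84]]
```

>>> carry_out(turn=[[0,0,-0.01],[0,0,-0.01],[0,0,-0.01],[0,0,-0.01],[0,0,-0.01],[0,0,0],[0,0,0]], delta_pos=[[0,0.01,0.84],[0,0.01,0.84],[0,0.01,0.84],[0,0.01,0.84],[0,0.01,0.84],[0,0.01,0.84],[0,0,0]], claw=[50,50,50,50,50,50,50])

```text
time_s: 3.85
ee_pos: [0.521, 0.0905, 0.075]
orientation: [[-0.954, -0.299, -0.004], [-0.299, 0.954, 0.0], [0.004, 0.001, -1.0]]
wrist_force: [-0.4, 0.4, 0.6]
opening: 0.546
```

>>> carry_out(turn=[[0,0,0],[0,0,0],[0,0,0],[0,0,0],[0,0,0],[0,0,0]], delta_pos=[[0,0,0],[0,0,0],[0,0,0],[0,0,0],[0,0,0],[0,0,0]], claw=[10,10,10,10,10,10], squeeze=15)

```text
time_s: 4.6
ee_pos: [0.5229, 0.0898, 0.0766]
orientation: [[-0.954, -0.299, 0.001], [-0.299, 0.954, 0.0], [-0.001, -0.0, -1.0]]
wrist_force: [-0.1, -0.7, 4.5]
opening: 0.189
```

>>> carry_out(turn=[[0,0,0],[0,0,0],[0,0,0],[0,0,0],[0,0,0],[0,0,0],[0,0,0]], delta_pos=[[0,0.2,0],[0,0.2,0],[0,0.2,0],[0,0.2,0],[0,0.2,0],[0,0.2,0],[0,0.04,0]], claw=[10,10,10,10,10,10,10])

```text
time_s: 5.48
ee_pos: [0.5138, 0.1194, 0.0767]
orientation: [[-0.954, -0.3, 0.001], [-0.3, 0.954, -0.0], [-0.001, -0.001, -1.0]]
wrist_force: [0.2, -3.6, 4.9]
opening: 0.188
```

>>> carry_out(turn=[[0,0,0],[0,0,0],[0,0,0],[0,0,0]], delta_pos=[[0,0.06,0],[0,0.06,0],[0,0.06,0],[0,0,0]], claw=[10,10,10,10])

```text
time_s: 5.98
ee_pos: [0.5125, 0.1237, 0.0766]
orientation: [[-0.954, -0.299, 0.001], [-0.299, 0.954, -0.0], [-0.001, -0.001, -1.0]]
wrist_force: [0.2, -2.0, 4.6]
opening: 0.188
```

>>> carry_out(turn=[[0,0,0],[0,0,0],[0,0,0]], delta_pos=[[0,0.05,0],[0,0.05,0],[0,0,0]], claw=[10,10,10])

```text
time_s: 6.35
ee_pos: [0.5124, 0.1242, 0.0767]
orientation: [[-0.954, -0.3, 0.002], [-0.3, 0.954, -0.003], [-0.001, -0.003, -1.0]]
wrist_force: [2.1, -12.5, 5.6]
opening: 0.192
```

>>> carry_out(turn=[[0,0,0],[0,0,0],[0,0,0]], delta_pos=[[0,0.05,0],[0,0.05,0],[0,0,0]], claw=[10,10,10])

```text
time_s: 6.72
ee_pos: [0.5124, 0.1244, 0.0767]
orientation: [[-0.954, -0.3, 0.003], [-0.3, 0.954, -0.006], [-0.001, -0.007, -1.0]]
wrist_force: [4.7, -23.5, 3.8]
opening: 0.19
```

>>> carry_out(turn=[[0,0,0],[0,0,0],[0,0,0],[0,0,0],[0,0,0],[0,0,0],[0,0,0],[0,0,0],[0,0,0]], delta_pos=[[0,-0.1,0],[0,0,0],[0,0,0],[0,0,-0.8],[0,0,-0.8],[0,0,-0.8],[0,0,-0.8],[0,0,-0.8],[0,0,0]], claw=[50,50,50,50,50,50,50,50,50])

```text
time_s: 7.85
ee_pos: [0.5119, 0.1266, 0.1773]
orientation: [[-0.954, -0.3, 0.003], [-0.3, 0.954, 0.001], [-0.003, -0.0, -1.0]]
wrist_force: [-0.7, -0.4, 0.5]
opening: 0.545
```

```bash
python3 -c "
from h import *
T,_=robot.grab_frame('top')
plan([.5275,-.2010,.2],-9.2)"
```

```text
t 7.9 pos [0.5113 0.1265 0.1762] jaw 107.45 j [   6.   23.   93.    0.   64. -102.] n 14 d [ 0.0162 -0.3275  0.0238] rot [ -0.    0.  -63.4]
turn [[-0.0, 0.0, -0.57], [-0.0, 0.0, -0.57], [-0.0, 0.0, -0.57], [-0.0, 0.0, -0.57], [-0.0, 0.0, -0.57], [-0.0, 0.0, -0.57], [-0.0, 0.0, -0.57], [-0.0, 0.0, -0.57], [-0.0, 0.0, -0.57], [-0.0, 0.0, -0.57]] 
pos [[0.24, -0.91, -0.07], [0.31, -0.89, -0.07], [0.38, -0.86, -0.07], [0.44, -0.83, -0.07], [0.51, -0.79, -0.07], [0.57, -0.75, -0.07], [0.62, -0.7, -0.07], [0.68, -0.65, -0.07], [0.73, -0.59, -0.07], [0.77, -0.53, -0.07]]
turn [[-0.0, 0.0, -0.57], [-0.0, 0.0, -0.57], [-0.0, 0.0, -0.57], [-0.0, 0.0, -0.57]] 
pos [[0.81, -0.47, -0.07], [0.84, -0.4, -0.07], [0.87, -0.34, -0.07], [0.9, -0.27, -0.07]]
```

```bash
sed -i 's/def plan(pos,jaw,n=None):/def plan(pos,jaw,n=None,exact=False):/; s/;jaw=cur+(jaw-cur+90)%180-90/;jaw=jaw if exact else cur+(jaw-cur+90)%180-90/' h.py; python3 -c "
from h import *
plan([.5275,-.2010,.2],-9.2,16,True)"
```

```text
t 7.9 pos [0.5113 0.1265 0.1762] jaw 107.45 j [   6.   23.   93.    0.   64. -102.] n 16 d [ 0.0162 -0.3275  0.0238] rot [1.000e-01 0.000e+00 1.166e+02]
turn [[0.0, 0.0, 0.91], [0.0, 0.0, 0.91], [0.0, 0.0, 0.91], [0.0, 0.0, 0.91], [0.0, 0.0, 0.91], [0.0, 0.0, 0.91], [0.0, 0.0, 0.91], [0.0, 0.0, 0.91], [0.0, 0.0, 0.91], [0.0, 0.0, 0.91]] 
pos [[0.21, -0.79, -0.06], [0.1, -0.81, -0.06], [0.0, -0.82, -0.06], [-0.1, -0.81, -0.06], [-0.21, -0.79, -0.06], [-0.31, -0.76, -0.06], [-0.4, -0.72, -0.06], [-0.49, -0.66, -0.06], [-0.57, -0.59, -0.06], [-0.64, -0.52, -0.06]]
turn [[0.0, 0.0, 0.91], [0.0, 0.0, 0.91], [0.0, 0.0, 0.91], [0.0, 0.0, 0.91], [0.0, 0.0, 0.91], [0.0, 0.0, 0.91]] 
pos [[-0.7, -0.43, -0.06], [-0.75, -0.34, -0.06], [-0.78, -0.24, -0.06], [-0.81, -0.14, -0.06], [-0.82, -0.04, -0.06], [-0.82, 0.07, -0.06]]
```

>>> carry_out(turn=[[0,0,0.91],[0,0,0.91],[0,0,0.91],[0,0,0.91],[0,0,0.91],[0,0,0.91],[0,0,0.91],[0,0,0.91],[0,0,0.91],[0,0,0.91]], delta_pos=[[0.21,-0.79,-0.06],[0.1,-0.81,-0.06],[0,-0.82,-0.06],[-0.1,-0.81,-0.06],[-0.21,-0.79,-0.06],[-0.31,-0.76,-0.06],[-0.4,-0.72,-0.06],[-0.49,-0.66,-0.06],[-0.57,-0.59,-0.06],[-0.64,-0.52,-0.06]], claw=[50,50,50,50,50,50,50,50,50,50])

```text
time_s: 9.15
ee_pos: [0.5212, -0.0789, 0.1898]
orientation: [[-0.565, 0.825, -0.002], [0.825, 0.565, 0.001], [0.002, -0.001, -1.0]]
wrist_force: [1.0, 0.7, -0.9]
opening: 0.544
```

>>> carry_out(turn=[[0,0,0.91],[0,0,0.91],[0,0,0.91],[0,0,0.91],[0,0,0.91],[0,0,0.91],[0,0,0]], delta_pos=[[-0.7,-0.43,-0.06],[-0.75,-0.34,-0.06],[-0.78,-0.24,-0.06],[-0.81,-0.14,-0.06],[-0.82,-0.04,-0.06],[-0.82,0.07,-0.06],[0,0,0]], claw=[50,50,50,50,50,50,50])

```text
time_s: 10.02
ee_pos: [0.5277, -0.2022, 0.1988]
orientation: [[0.158, 0.987, -0.002], [0.987, -0.158, 0.001], [0.001, -0.002, -1.0]]
wrist_force: [1.1, 0.2, 0.3]
opening: 0.545
```

```bash
python3 -c "
from h import *
plan([.5275,-.2010,.086],-9.2,6)"
```

```text
t 10.025 pos [ 0.5277 -0.2022  0.1988] jaw -9.09 j [-29.  26.  84.   0.  70. -20.] n 6 d [-0.0002  0.0012 -0.1128] rot [-0.1 -0.   0.1]
turn [[-0.0, -0.0, 0.0], [-0.0, -0.0, 0.0], [-0.0, -0.0, 0.0], [-0.0, -0.0, 0.0], [-0.0, -0.0, 0.0], [-0.0, -0.0, 0.0]] 
pos [[0.01, -0.0, 0.75], [0.01, -0.0, 0.75], [0.01, -0.0, 0.75], [0.01, -0.0, 0.75], [0.01, -0.0, 0.75], [0.01, -0.0, 0.75]]
```

>>> carry_out(turn=[[0,0,0],[0,0,0],[0,0,0],[0,0,0],[0,0,0],[0,0,0],[0,0,0]], delta_pos=[[0.01,0,0.82],[0.01,0,0.82],[0.01,0,0.82],[0.01,0,0.82],[0.01,0,0.82],[0.01,0,0.82],[0,0,0]], claw=[50,50,50,50,50,50,50])

```text
time_s: 10.9
ee_pos: [0.5271, -0.1984, 0.0752]
orientation: [[0.155, 0.988, -0.004], [0.988, -0.155, 0.003], [0.002, -0.005, -1.0]]
wrist_force: [0.6, -0.0, 1.3]
opening: 0.544
```

>>> carry_out(turn=[[0,0,0],[0,0,0],[0,0,0],[0,0,0],[0,0,0],[0,0,0]], delta_pos=[[0,0,0],[0,0,0],[0,0,0],[0,0,0],[0,0,0],[0,0,0]], claw=[5,5,5,5,5,5], squeeze=40)

```text
time_s: 11.65
ee_pos: [0.528, -0.2001, 0.0774]
orientation: [[0.158, 0.987, -0.001], [0.987, -0.158, 0.0], [0.0, -0.001, -1.0]]
wrist_force: [-3.9, 1.0, 4.7]
opening: 0.146
```

>>> carry_out(turn=[[0,0,0],[0,0,0],[0,0,0],[0,0,0],[0,0,0],[0,0,0],[0,0,0],[0,0,0]], delta_pos=[[0,0,-0.4],[0,0,-0.6],[0,0,-0.8],[0,0,-0.8],[0,0,-0.8],[0,0,-0.8],[0,0,-0.8],[0,0,0]], claw=[5,5,5,5,5,5,5,5])

```text
time_s: 12.65
ee_pos: [0.5295, -0.2007, 0.2046]
orientation: [[0.157, 0.988, 0.005], [0.988, -0.157, -0.002], [-0.002, 0.005, -1.0]]
wrist_force: [0.0, 0.3, -2.0]
opening: 0.15
```

```bash
python3 -c "
from h import *
plan([.4892,.1983,.2],17.4)"
```

```text
t 12.65 pos [ 0.5295 -0.2007  0.2046] jaw -9.06 j [-29.  25.  84.   0.  70. -19.] n 17 d [-0.0403  0.399  -0.0046] rot [  0.3   0.2 -26.5]
turn [[0.0, 0.0, -0.19], [0.0, 0.0, -0.19], [0.0, 0.0, -0.19], [0.0, 0.0, -0.19], [0.0, 0.0, -0.19], [0.0, 0.0, -0.19], [0.0, 0.0, -0.19], [0.0, 0.0, -0.19], [0.0, 0.0, -0.19], [0.0, 0.0, -0.19]] 
pos [[0.91, -0.24, 0.01], [0.92, -0.22, 0.01], [0.92, -0.19, 0.01], [0.93, -0.17, 0.01], [0.93, -0.14, 0.01], [0.94, -0.12, 0.01], [0.94, -0.09, 0.01], [0.94, -0.06, 0.01], [0.94, -0.04, 0.01], [0.94, -0.01, 0.01]]
turn [[0.0, 0.0, -0.19], [0.0, 0.0, -0.19], [0.0, 0.0, -0.19], [0.0, 0.0, -0.19], [0.0, 0.0, -0.19], [0.0, 0.0, -0.19], [0.0, 0.0, -0.19]] 
pos [[0.94, 0.01, 0.01], [0.94, 0.04, 0.01], [0.94, 0.06, 0.01], [0.94, 0.09, 0.01], [0.94, 0.11, 0.01], [0.93, 0.14, 0.01], [0.93, 0.17, 0.01]]
```

>>> carry_out(turn=[[0,0,-0.19],[0,0,-0.19],[0,0,-0.19],[0,0,-0.19],[0,0,-0.19],[0,0,-0.19],[0,0,-0.19],[0,0,-0.19],[0,0,-0.19],[0,0,-0.19]], delta_pos=[[0.91,-0.24,0.01],[0.92,-0.22,0.01],[0.92,-0.19,0.01],[0.93,-0.17,0.01],[0.93,-0.14,0.01],[0.94,-0.12,0.01],[0.94,-0.09,0.01],[0.94,-0.06,0.01],[0.94,-0.04,0.01],[0.94,-0.01,0.01]], claw=[5,5,5,5,5,5,5,5,5,5])

```text
time_s: 13.9
ee_pos: [0.5042, 0.0367, 0.1992]
orientation: [[-0.11, 0.994, -0.001], [0.994, 0.11, 0.0], [0.001, -0.001, -1.0]]
wrist_force: [-0.2, -0.2, -0.5]
opening: 0.153
```

>>> carry_out(turn=[[0,0,-0.19],[0,0,-0.19],[0,0,-0.19],[0,0,-0.19],[0,0,-0.19],[0,0,-0.19],[0,0,-0.19],[0,0,0],[0,0,0]], delta_pos=[[0.94,0.01,0.01],[0.94,0.04,0.01],[0.94,0.06,0.01],[0.94,0.09,0.01],[0.94,0.11,0.01],[0.93,0.14,0.01],[0.93,0.17,0.01],[0,0,0.2],[0,0,0]], claw=[5,5,5,5,5,5,5,5,5])

```text
time_s: 15.02
ee_pos: [0.4891, 0.1988, 0.1921]
orientation: [[-0.29, 0.957, -0.002], [0.957, 0.29, -0.001], [-0.0, -0.002, -1.0]]
wrist_force: [-0.2, -0.2, -1.0]
opening: 0.146
```

```bash
cat > crop.py <<'E'
from h import *
import sys
k=sys.argv[1]
ims=[]
for n,c,w in(("top",(277,228),60),("side",(272,205),80)):
    im=robot.grab_frame(n)[0][:,:,::-1].copy();cv2.imwrite(f"pics/{n}{k}.png",im)
    x,y=c[0]-w//2,c[1]-w//2;ims.append(cv2.resize(im[y:y+w,x:x+w],(400,400),interpolation=cv2.INTER_CUBIC))
cv2.imwrite(f"pics/c{k}.png",np.hstack(ims))
plan([.4892,.1983,.15],17.4)
E
python3 crop.py 1
```

```text
t 15.125 pos [0.4898 0.1983 0.1927] jaw 16.76 j [14. 22. 91. -0. 67. -3.] n 2 d [-0.0006  0.     -0.0427] rot [-0.   0.  -0.6]
turn [[-0.0, 0.0, -0.04], [-0.0, 0.0, -0.04]] 
pos [[0.0, -0.01, 0.85], [0.0, -0.01, 0.85]]
```

View pics/c1.png

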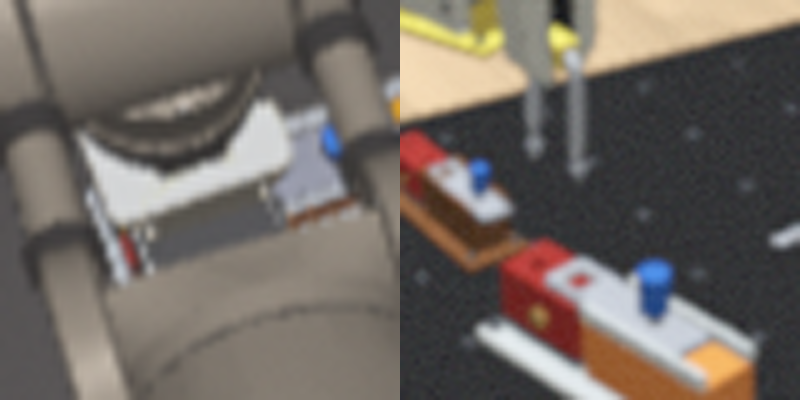

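The side crop (right) shows the bolt home, with red visible through its eye. The shackle hangs upright above it, with leg tips near crop (536,155) and (578,177). I'll lower it to just above the lock to compare tips and holes.

>>> carry_out(turn=[[0,0,-0.04],[0,0,-0.04],[0,0,0],[0,0,0]], delta_pos=[[0,-0.01,0.8],[0,-0.01,0.8],[0,0,0.55],[0,0,0]], claw=[5,5,5,5])

```text
time_s: 15.62
ee_pos: [0.4893, 0.198, 0.1384]
orientation: [[-0.299, 0.954, -0.002], [0.954, 0.299, -0.0], [0.0, -0.002, -1.0]]
wrist_force: [-0.2, -0.5, 0.2]
opening: 0.15
```

```bash
sed -i 's/(272,205),80/(268,222),50/; s/,("side"/,("side"/; s/hstack(ims)/hstack(ims[1:])/; s/(400,400)/(600,600)/' crop.py; python3 crop.py 2; python3 - <<'E'
from h import *
o=robot.get_obs();p=o['ee_pos'];R=o['orientation'];a=.3044
ly=np.array([-np.sin(a),np.cos(a),0]);sy=R[:,0]*np.sign(R[1,0]);L=np.array([.4893,.1982,0])
f=lambda X:((proj("side",X)-[243,197]+.5)*12-.5).round(0).tolist()
c=p-R[:,2]*.0026
for s in(.018,-.018): print("hole",f(L+ly*s+[0,0,.05]),"eye z56",f(L+ly*s+[0,0,.056]),"tip pred",f(c+sy*s+R[:,2]*.074),"axis at z.09",f(c+sy*s+R[:,2]*.04))
print("bar end",f(L+ly*(-.004)+[0,0,.056]),p,"mm px x,y,z",[ (np.array(f(L+d))-f(L)).tolist() for d in np.eye(3)*.01])
E
```

```text
t 15.725 pos [0.4901 0.1985 0.1397] jaw 17.39 j [14. 26. 95.  0. 59. -4.] n 1 d [-0.0009 -0.0002  0.0103] rot [ 0.  0. -0.]
turn [[0.01, 0.0, -0.0]] 
pos [[0.0, -0.04, -0.41]]
hole [[202.0, 239.0]] eye z56 [[201.0, 219.0]] tip pred [[201.0, 173.0]] axis at z.09 [[194.0, 51.0]]
hole [[304.0, 299.0]] eye z56 [[303.0, 278.0]] tip pred [[304.0, 233.0]] axis at z.09 [[298.0, 109.0]]
bar end [[263.0, 255.0]] [0.49008977 0.19845646 0.13973492] mm px x,y,z [[[38.0, -12.0]], [[-17.0, -22.0]], [[-2.0, -34.0]]]
```

View pics/c2.png

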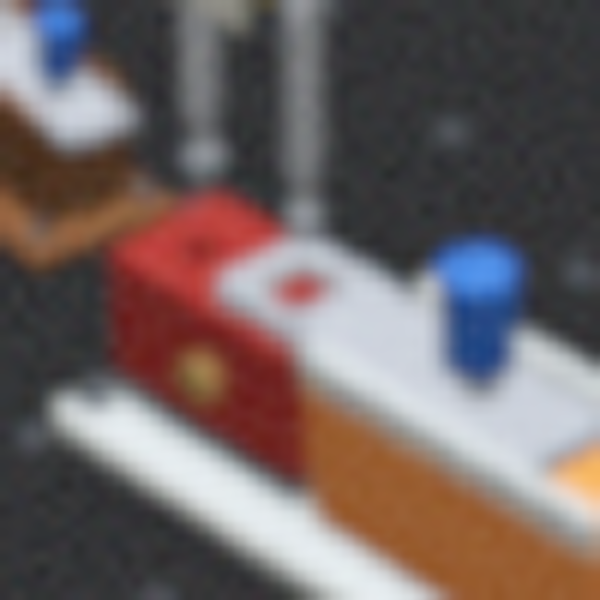

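The crop shows the far hole at (202,247) and the eye at (301,290). The tips at (205,175) and (304,232) line up with the holes within about 1 mm. Descending by feel.

>>> carry_out(turn=[[0,0,0],[0,0,0],[0,0,0],[0,0,0]], delta_pos=[[0,-0.02,0.25],[0,0,0.25],[0,0,0.1],[0,0,0]], claw=[5,5,5,5])

```text
time_s: 16.23
ee_pos: [0.4891, 0.1984, 0.124]
orientation: [[-0.299, 0.954, -0.0], [0.954, 0.299, -0.0], [0.0, -0.0, -1.0]]
wrist_force: [0.4, -0.3, -1.0]
opening: 0.148
```

>>> carry_out(turn=[[0,0,0],[0,0,0],[0,0,0]], delta_pos=[[0,0,0.06],[0,0,0.06],[0,0,0]], claw=[5,5,5])

```text
time_s: 16.6
ee_pos: [0.4891, 0.1984, 0.1212]
orientation: [[-0.299, 0.954, -0.0], [0.954, 0.299, 0.0], [0.0, -0.0, -1.0]]
wrist_force: [0.6, 0.2, -1.0]
opening: 0.148
```

>>> carry_out(turn=[[0,0,0],[0,0,0],[0,0,0]], delta_pos=[[0,0,0.05],[0,0,0.05],[0,0,0]], claw=[5,5,5])

```text
time_s: 16.98
ee_pos: [0.4891, 0.1984, 0.1186]
orientation: [[-0.299, 0.954, -0.0], [0.954, 0.299, -0.0], [0.0, -0.0, -1.0]]
wrist_force: [-0.3, 0.1, -0.9]
opening: 0.149
```

>>> carry_out(turn=[[0,0,0],[0,0,0],[0,0,0]], delta_pos=[[0,0,0.05],[0,0,0.05],[0,0,0]], claw=[5,5,5])

```text
time_s: 17.35
ee_pos: [0.4891, 0.1984, 0.1161]
orientation: [[-0.299, 0.954, -0.0], [0.954, 0.299, 0.0], [0.0, -0.0, -1.0]]
wrist_force: [-0.0, 0.3, -1.1]
opening: 0.145
```

>>> carry_out(turn=[[0,0,0],[0,0,0],[0,0,0]], delta_pos=[[0,0,0.05],[0,0,0.05],[0,0,0]], claw=[5,5,5])

```text
time_s: 17.73
ee_pos: [0.4892, 0.1986, 0.1137]
orientation: [[-0.299, 0.954, 0.0], [0.954, 0.299, 0.0], [0.0, 0.0, -1.0]]
wrist_force: [-0.7, 1.3, -1.2]
opening: 0.152
```

>>> carry_out(turn=[[0,0,0],[0,0,0],[0,0,0]], delta_pos=[[0,0,0.05],[0,0,0.05],[0,0,0]], claw=[5,5,5])

```text
time_s: 18.1
ee_pos: [0.4893, 0.1986, 0.1114]
orientation: [[-0.299, 0.954, 0.0], [0.954, 0.299, 0.0], [0.0, 0.001, -1.0]]
wrist_force: [-0.7, 2.5, 1.8]
opening: 0.148
```

The legs are in the holes, with a light +y side load. I'll nudge that way and go on.

>>> carry_out(turn=[[0,0,0],[0,0,0]], delta_pos=[[0.03,0,0],[0,0,0]], claw=[5,5])

```text
time_s: 18.35
ee_pos: [0.4891, 0.199, 0.1113]
orientation: [[-0.299, 0.954, 0.0], [0.954, 0.299, -0.0], [-0.0, 0.0, -1.0]]
wrist_force: [-1.3, 1.1, 2.1]
opening: 0.147
```

>>> carry_out(turn=[[0,0,0],[0,0,0],[0,0,0]], delta_pos=[[0,0,0.04],[0,0,0.04],[0,0,0]], claw=[5,5,5])

```text
time_s: 18.73
ee_pos: [0.489, 0.1991, 0.1092]
orientation: [[-0.299, 0.954, 0.0], [0.954, 0.299, 0.0], [-0.0, 0.0, -1.0]]
wrist_force: [-0.2, 0.3, 2.7]
opening: 0.15
```

>>> carry_out(turn=[[0,0,0],[0,0,0],[0,0,0]], delta_pos=[[0,0,0.04],[0,0,0.04],[0,0,0]], claw=[5,5,5])

```text
time_s: 19.1
ee_pos: [0.489, 0.1991, 0.1072]
orientation: [[-0.299, 0.954, 0.0], [0.954, 0.299, 0.0], [0.0, 0.0, -1.0]]
wrist_force: [0.3, -0.1, 3.5]
opening: 0.146
```

>>> carry_out(turn=[[0,0,0],[0,0,0],[0,0,0],[0,0,0],[0,0,0]], delta_pos=[[0,0,0.04],[0,0,0.04],[0,0,0.04],[0,0,0.04],[0,0,0]], claw=[5,5,5,5,5])

```text
time_s: 19.73
ee_pos: [0.489, 0.1991, 0.1033]
orientation: [[-0.299, 0.954, 0.0], [0.954, 0.299, 0.0], [0.0, 0.0, -1.0]]
wrist_force: [0.6, -0.0, 5.0]
opening: 0.151
```

>>> carry_out(turn=[[0,0,0],[0,0,0],[0,0,0],[0,0,0],[0,0,0]], delta_pos=[[0,0,0.04],[0,0,0.04],[0,0,0.04],[0,0,0.04],[0,0,0]], claw=[5,5,5,5,5])

```text
time_s: 20.35
ee_pos: [0.4891, 0.1992, 0.0994]
orientation: [[-0.299, 0.954, 0.0], [0.954, 0.299, 0.0], [0.0, 0.0, -1.0]]
wrist_force: [-0.7, 0.7, 4.9]
opening: 0.148
```

>>> carry_out(turn=[[0,0,0],[0,0,0],[0,0,0]], delta_pos=[[0,0,0.04],[0,0,0.04],[0,0,0]], claw=[5,5,5])

```text
time_s: 20.72
ee_pos: [0.4891, 0.1992, 0.0975]
orientation: [[-0.299, 0.954, 0.001], [0.954, 0.299, 0.0], [0.0, 0.001, -1.0]]
wrist_force: [0.5, 0.0, 6.0]
opening: 0.149
```

>>> carry_out(turn=[[0,0,0],[0,0,0],[0,0,0]], delta_pos=[[0,0,0.04],[0,0,0.04],[0,0,0]], claw=[5,5,5])

```text
time_s: 21.1
ee_pos: [0.4891, 0.1992, 0.0955]
orientation: [[-0.299, 0.954, 0.001], [0.954, 0.299, 0.0], [0.0, 0.001, -1.0]]
wrist_force: [-0.5, 1.1, 5.7]
opening: 0.148
```

>>> carry_out(turn=[[0,0,0],[0,0,0]], delta_pos=[[0,0,0.04],[0,0,0]], claw=[5,5])

```text
time_s: 21.35
ee_pos: [0.4891, 0.1992, 0.0945]
orientation: [[-0.299, 0.954, 0.001], [0.954, 0.299, 0.0], [0.0, 0.001, -1.0]]
wrist_force: [-0.2, 0.8, 5.8]
opening: 0.153
```

>>> carry_out(turn=[[0,0,0],[0,0,0]], delta_pos=[[0,0,0.04],[0,0,0]], claw=[5,5])

```text
time_s: 21.6
ee_pos: [0.489, 0.1993, 0.0932]
orientation: [[-0.299, 0.954, 0.0], [0.954, 0.299, 0.0], [0.0, 0.0, -1.0]]
wrist_force: [0.9, 2.1, 2.9]
opening: 0.153
```

>>> carry_out(turn=[[0,0,0],[0,0,0]], delta_pos=[[0,0,0.02],[0,0,0]], claw=[5,5])

```text
time_s: 21.85
ee_pos: [0.4891, 0.1993, 0.0928]
orientation: [[-0.299, 0.954, 0.0], [0.954, 0.299, 0.0], [0.0, 0.0, -1.0]]
wrist_force: [-0.0, 0.6, 4.8]
opening: 0.148
```

>>> carry_out(turn=[[0,0,0],[0,0,0]], delta_pos=[[0,0,0.02],[0,0,0]], claw=[5,5])

```text
time_s: 22.1
ee_pos: [0.489, 0.1992, 0.0923]
orientation: [[-0.299, 0.954, 0.0], [0.954, 0.299, 0.0], [0.0, 0.0, -1.0]]
wrist_force: [-0.4, 1.0, 5.0]
opening: 0.149
```

>>> carry_out(turn=[[0,0,0],[0,0,0]], delta_pos=[[0,0,0.02],[0,0,0]], claw=[5,5])

```text
time_s: 22.35
ee_pos: [0.489, 0.1992, 0.0918]
orientation: [[-0.299, 0.954, 0.0], [0.954, 0.299, 0.0], [0.0, 0.0, -1.0]]
wrist_force: [0.7, 1.2, 5.4]
opening: 0.147
```

>>> carry_out(turn=[[0,0,0],[0,0,0]], delta_pos=[[0,0,0.03],[0,0,0]], claw=[5,5])

```text
time_s: 22.6
ee_pos: [0.489, 0.1992, 0.0911]
orientation: [[-0.299, 0.954, 0.0], [0.954, 0.299, 0.0], [0.0, 0.0, -1.0]]
wrist_force: [-0.7, 1.5, 4.2]
opening: 0.15
```

>>> carry_out(turn=[[0,0,0],[0,0,0]], delta_pos=[[0,0,0.03],[0,0,0]], claw=[5,5])

```text
time_s: 22.85
ee_pos: [0.4892, 0.1992, 0.0906]
orientation: [[-0.299, 0.954, 0.001], [0.954, 0.299, 0.0], [0.0, 0.001, -1.0]]
wrist_force: [-0.5, 1.4, 7.3]
opening: 0.148
```

>>> carry_out(turn=[[0,0,0],[0,0,0]], delta_pos=[[0,0,0.03],[0,0,0]], claw=[5,5])

```text
time_s: 23.1
ee_pos: [0.4894, 0.1993, 0.0904]
orientation: [[-0.299, 0.954, 0.001], [0.954, 0.299, 0.0], [0.0, 0.001, -1.0]]
wrist_force: [-1.8, 0.5, 11.1]
opening: 0.15
```

>>> carry_out(turn=[[0,0,0],[0,0,0]], delta_pos=[[0,0,0.02],[0,0,0]], claw=[5,5])

```text
time_s: 23.35
ee_pos: [0.4895, 0.1993, 0.0902]
orientation: [[-0.299, 0.954, 0.002], [0.954, 0.299, 0.001], [-0.0, 0.002, -1.0]]
wrist_force: [-1.2, 1.7, 13.7]
opening: 0.151
```

>>> carry_out(turn=[[0,0,0],[0,0,0]], delta_pos=[[0,0,0.02],[0,0,0]], claw=[5,5])

```text
time_s: 23.6
ee_pos: [0.4896, 0.1994, 0.09]
orientation: [[-0.299, 0.954, 0.002], [0.954, 0.299, 0.001], [-0.0, 0.002, -1.0]]
wrist_force: [-2.4, 1.2, 16.2]
opening: 0.15
```

A stiff rise above 16 N suggests the hard stop after the click. I'll back off gently while still gripping, to feel whether the pawls hold it.

>>> carry_out(turn=[[0,0,0],[0,0,0],[0,0,0]], delta_pos=[[0,0,-0.08],[0,0,-0.08],[0,0,0]], claw=[5,5,5])

```text
time_s: 23.98
ee_pos: [0.489, 0.1991, 0.0925]
orientation: [[-0.299, 0.954, 0.0], [0.954, 0.299, 0.0], [0.0, 0.0, -1.0]]
wrist_force: [-0.1, 2.3, 5.1]
opening: 0.15
```

>>> carry_out(turn=[[0,0,0],[0,0,0],[0,0,0]], delta_pos=[[0,0,-0.06],[0,0,-0.06],[0,0,0]], claw=[5,5,5])

```text
time_s: 24.35
ee_pos: [0.4879, 0.199, 0.094]
orientation: [[-0.299, 0.954, -0.003], [0.954, 0.299, -0.001], [0.0, -0.003, -1.0]]
wrist_force: [1.1, 3.7, -12.2]
opening: 0.149
```

An upward pull of 12 N is resisted, so the pawls have caught. I'll relax, release and retreat.

>>> carry_out(turn=[[0,0,0],[0,0,0],[0,0,0],[0,0,0],[0,0,0]], delta_pos=[[0,0,0.06],[0,0,0.03],[0,0,0],[0,0,0],[0,0,0]], claw=[5,5,40,40,40])

```text
time_s: 24.98
ee_pos: [0.4894, 0.199, 0.0936]
orientation: [[-0.299, 0.954, 0.001], [0.954, 0.299, 0.0], [-0.0, 0.001, -1.0]]
wrist_force: [-0.4, 0.9, -0.8]
opening: 0.413
```

>>> carry_out(turn=[[0,0,0],[0,0,0],[0,0,0],[0,0,0],[0,0,0],[0,0,0],[0,0,0],[0,0,0],[0,0,0],[0,0,0]], delta_pos=[[0,0,-0.3],[0,0,-0.6],[0,0,-0.9],[0,0,-0.9],[0,0,-0.9],[0,0,-0.9],[0,0,-0.6],[0,-1,0],[0,-1,0],[0,0,0]], claw=[40,40,40,40,40,40,40,40,40,40])

```text
time_s: 26.22
ee_pos: [0.4402, 0.1839, 0.2214]
orientation: [[-0.299, 0.954, 0.0], [0.954, 0.299, 0.0], [0.0, 0.0, -1.0]]
wrist_force: [-0.9, 0.3, 0.2]
opening: 0.434
```

```bash
python3 crop.py 3; python3 - <<'E'
from h import *
a=.3044;ly=np.array([-np.sin(a),np.cos(a),0]);L=np.array([.4893,.1982,0])
f=lambda X:((proj("side",X)-[243,197]+.5)*12-.5).round(0).tolist()
for z in(.08,.09,.095,.1,.11): print(z,f(L+[0,0,z]))
E
```

```text
t 26.325 pos [0.4419 0.1843 0.2213] jaw 17.41 j [13. 16. 96.  0. 68. -4.] n 4 d [ 0.0473  0.014  -0.0713] rot [0.1 0.  0. ]
turn [[0.0, 0.0, 0.0], [0.0, 0.0, 0.0], [0.0, 0.0, 0.0], [0.0, 0.0, 0.0]] 
pos [[-0.01, 0.49, 0.71], [-0.01, 0.49, 0.71], [-0.01, 0.49, 0.71], [-0.01, 0.49, 0.71]]
0.08 [[247.0, 162.0]]
0.09 [[245.0, 126.0]]
0.095 [[244.0, 108.0]]
0.1 [[244.0, 90.0]]
0.11 [[242.0, 53.0]]
```

View pics/c3.png

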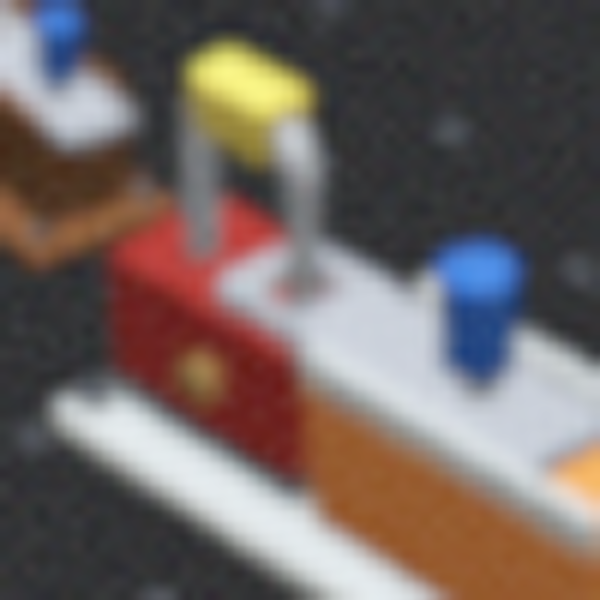

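The picture shows the shackle upright in both holes, with one leg through the eye. The sleeve centre is near crop (248,102), about 97 mm high, and the bolt is home. Handing in.

```bash
python3 -c "
from cell import robot
print(robot.job_done())"
```

```text
the job is handed in; nothing more can be done
None
```

I slid the bolt home, lifted the shackle out of the rack, and pressed it into the padlock until it latched. I handed the job in at about 26 s.

- **Bolt:** it moved about 36 mm and met its stop firmly, at about 23 N. The last picture shows it still home, with the shackle leg through its eye.
- **Press:** the lifter pushed back with about 3–6 N. The push then dipped slightly before rising to 16 N at the hard stop, well under the 25 N limit. I did not see a clear 9–14 N click peak, probably because my 0.5–1 mm steps passed over it.
- **Pull test:** because of that I pulled up gently with the shackle still gripped, and the pawls held against about 12 N.
- **After release:** the last picture shows the shackle upright in both holes. Its sleeve centre is about 97 mm above the table, give or take 2 mm (the limit is 102.5 mm), and the gripper is well clear.
- **Lock position:** the camera fit and the knob position at the stop agreed to about 1 mm.
- **Not checked:** I took no final picture of the bottle, spirit level, screwdriver and height gauge. No move went near them at their height.

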